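Take the chip screen out of the coolant return box

TASK

Turn the swing tab on the coolant return box aside, then take the chip screen out by its bridge handle: raise its tab end, draw it back from under the lip until it meets the upright stop, and lift it out without forcing it against the box. Never tip it more than about 15 degrees, or its chips would spill. Lower it into the empty drip tray so that it lies flat on the tray's floor, handle up; do not drop it, and leave the tab turned aside and the other things on the table where they are.

Things in the scene. Friction and masses are not known exactly. Their poses are not given: they have to be found in the camera images.
- unit: Coolant return box: fixed grey open channel, 160 (x) x 134 (y) x 62 mm tall. Origin: centre of underside. +x points from the tab end to the lip. The screen rests on ledges 50 mm up, between side walls (inner faces y = +-47 mm, tops 62 mm up). A sill across the tab end (x -85 to -77 mm, top 59 mm up) keeps it from sliding out level; it passes over the sill when tilted over 4 degrees.
- lip_mid (a point): Fixed point of the box at the MIDDLE setting of the lip's edge, underside, box (53, 0, 63) mm; axes as the box. The lip (80 mm wide, 4 mm thick) is part of a steel yoke clamped rigidly anywhere within 14 mm of this along x (setting not reported), so it overlaps the screen's +x end by 8 to 36 mm. Its riser face is 37 mm further on. Under it the screen can tilt up to 10 degrees; 8 is comfortable.
- stop_mid (a point): Fixed point of the box at the MIDDLE setting of the upright stop's face, box (-103, -22, 70) mm. The stop (40 mm wide, y -42 to -2, 8 mm thick, top 90 mm up) is the yoke's other end and shifts together with the lip, so the tilted screen can be drawn 14 to 43 mm towards -x before it meets the stop. Once it touches the stop its other end is about 6 mm clear of the lip, whatever the setting.
- tab (a joint): Swing tab: steel strip 16 mm wide, 5 mm thick, reaching 52 mm from an upright pivot on the box's left (+y) wall, 63 to 68 mm up. At 0 rad it points along the box's -y, over the screen; grows clockwise seen from above, towards the box's -x; from about 1.5 rad it lies along the wall, clear of the screen. Range -0.3 to 1.9. Friction about 2 N at its pin; stays where left.
- tab_pivot (a point): Point on the tab's upright pivot axis, at box (-50, 58, 65.5) mm, fixed. Axes turn with the tab: -y points along the tab.
- tab_pin (a point): Centre (half-way up) of the round upright pin on the tab, 14 mm diameter and 30 mm tall, standing on the tab 40 mm from the pivot: foot 68 mm, centre 83 mm, top 98 mm above the table.
- screen_bar (a point): Centre of the crossbar of the chip screen's bridge handle. Axes: x along the screen's 150 mm length, y along its 90 mm width and along the bar, z up. Bar 12 mm thick (x), 12 mm tall, 70 mm long, on legs at y = +-31 mm, over the middle of the screen; its centre is 40 mm above the screen's underside, with 28 mm free below it. Screen: slotted steel plate 150 x 90 x 6 mm, about 0.45 kg.
- screen: The same chip screen; origin at the centre of its underside, same axes.
- tray: Drip tray, fixed, open-topped aluminium, 230 (x) x 170 (y) x 25 mm outside, walls and floor 4 mm thick, empty. Origin: centre of its underside on the table.
- die_a: Bystander: steel die segment bar 100 x 18 x 20 mm, lying along its x; origin centre of underside.
- die_b: Bystander: a second such die segment.
- tbar: Bystander: steel pin wrench, 125 mm long, 22 mm tall, lying along its x; origin centre of underside.
- die_ring: Bystander: dark steel ring, 90 mm outside diameter, 35 mm tall.
- clamp_knob: Bystander: steel clamping knob standing upright, 64 mm diameter, 58 mm tall.
- oil: Bystander: plastic oil bottle, 56 mm diameter, 130 mm tall.
- spanner: Bystander: spanner 170 mm long, lying flat.
Mind the look-alikes: they are no part of the job. What is shaped like the screen but black or orange is not meant.

How it is judged:
By the outcome, as a careful person would: the job done as asked, in the order asked, and still so for the second after the job is handed in, with the robot touching nothing.
It also fails if it takes over 61 s, if anything falls off the work surface, if the arm or the gripper's body presses on something with over 40 N, if the wrist force passes 120 N, or if a joint passes its speed limit or range.

ROBOT

A 7-joint arm with a two-finger parallel gripper is mounted at the origin on the work surface. World frame = base frame: x ahead of the robot, y to its left, z up, the work surface at z = 0. Lengths are in m, angles in rad, forces in N, time in s.
With the tool pointing down it reaches from about 0.4 to 0.875 m from the base axis. Payload 19.3 kg.
Tool frame: the origin (TCP) lies at the very end of the fingers, on their centre line; the grasp point (between the pads) lies 19 mm behind it; z points along the fingers, y is the line along which they close (so a half turn about z gives the same grasp; the last joint's range is limited). The gripper opens to 85 mm and grips with 20 to 120 N. Pads are 22 mm wide; open, the fingers measure 114 mm over their backs; the gripper's body (76 mm by 85 mm) begins 54 mm behind the grasp point. The pads swing forward as they close: fully open they stand 13 mm farther back than shut.
Start: joints at [-1.327, 0.521, -0.036, 1.599, 0.021, 1.021, -0.113], TCP at [0.193, 0.594, 0.231] pointing down, gripper open.
Joint ranges: [-2.91, 2.91], [-0.3, 2.13], [-1.5, 1.42], [0.17, 2.43], [-1.26, 4.41], [0.16, 1.93], [-2.52, 2.52]. Speed limits (rad/s): [1.89, 1.89, 2.39, 2.39, 3.01, 3.01, 3.01].

INTERFACE

Orientations are given as [roll, pitch, yaw] about the fixed x, y, z axes, in that order (R = Rz(yaw) Ry(pitch) Rx(roll)).
In Python, from workcell import bot gives the robot as it stands.
- The arm moves only by the tool jog_arm, never from a script. Its argument "motion" is a list of rows, each a list of 5 numbers: the shift along the tool's x, y, z scaled (see below), then the turn about the tool's z scaled (see below), then the opening, from 0 (shut) to 1 (fully open). A call has 1 to 12 rows; each row shifts and turns the commanded pose from where the row before left it, along the tool's axes as they then stand; what a row does not reach is not made up. The controller multiplies each number of a shift by 30 mm and each number of a turn by 0.08 rad. A row lasts 1/10 s, in which the tool goes at most 50 mm and 8.59 degrees, less where a joint would pass 70% of its speed; a pose out of reach is approached as far as the arm can. A call with a number of a shift or a turn outside -1 to 1 is refused whole. A call with a gripper value outside its range is refused whole. The fingers move at their own pace and stop on an object; "newtons" is the grip in N (left out, the last holds). Time passes only in rows, so rows that do not move let the fingers close. It gives the time, the measured TCP pose, the force, the opening and the grip force at its end, in the units of the state.
- bot.observe(): the state, without advancing time (a new reading comes with each control period).
- bot.grab_frame(name): name is "scene" or "top" or "wrist"; returns a dict with "pixels" (384x512x3 uint8, red, green, blue), "fovy" (degrees; the focal length in pixels is half the picture's height over the tangent of half this angle, whatever the lens; pixels are square), "cx", "cy" (the principal point, pixels), "rvec" (rotation vector, rad) and "tvec" (3), from world to camera coordinates, as OpenCV has them; the wrist camera has in their place "mount" (4x4, takes a point from camera to tool coordinates, whose origin is the TCP and whose axes are the flange's). Camera axes: x right, y down, z forward; pixel columns grow to the right and rows downward; lengths in m; the calibration is good to about 2 mm. A picture is of the moment at which its call begins: read the wrist's pose just before it. There is no depth.
- bot.job_done(): hands the job in; it is judged then, once.
The state is a dict: "clock": time; "qpos": joint angles; "qd": joint speeds; "joint_efforts": joint torques, N m; "position": TCP position; "tool_rot": TCP orientation; "force": force on the tool from outside, world axes, zero at the start; "moment": the same for the moment, N m; "grip_width": finger opening in m; "finger_force": force on a finger pad.
Only numpy, scipy, OpenCV 4.12 (cv2) and the standard library are available. Lean on these libraries where they do the work, as an engineer would, in place of code of your own. Each camera call takes 0.05 s, during which the arm holds its last target. There are 200 camera calls.

## Working session

There is one attempt and no reset: what is moved stays moved. The work goes in short steps, Python scripts to look and compute and a tool call to move; the robot and the scene stay as the last step left them, time stands still between calls to the robot, and variables do not carry over. Pictures are saved under pics/ and viewed, at most 10 in all, crops included, and the job is handed in when it is done.

Besides the shell and the picture viewer there is one more tool, called by a JSON object that holds its "api" and its "payload". jog_arm: Moves the arm, as the interface text tells. Shifts and turns lie within -1 to 1; 1 stands for 30 mm of shift or 0.08 rad of turn. Its arguments: {"type":"object","properties":{"motion":{"type":"array","items":{"type":"array","items":{"type":"number"}}},"newtons":{"type":"number"}},"required":["motion"]}

```bash
mkdir -p pics; ls; cat > h.py <<'E'
import numpy as np, cv2
from workcell import bot
from scipy.spatial.transform import Rotation as R
def grab(name,fn):
    s=bot.observe(); f=bot.grab_frame(name); 
    cv2.imwrite('pics/%s.png'%fn,f['pixels'][:,:,::-1])
    H,W=f['pixels'].shape[:2]; F=H/2/np.tan(np.radians(f['fovy'])/2)
    K=np.array([[F,0,f['cx']],[0,F,f['cy']],[0,0,1]])
    if 'rvec' in f:
        Rc=cv2.Rodrigues(np.array(f['rvec'],float))[0]; t=np.array(f['tvec'],float).ravel()
    else:
        T=np.eye(4); T[:3,:3]=R.from_euler('xyz',s['tool_rot']).as_matrix(); T[:3,3]=s['position']
        M=np.linalg.inv(T@np.array(f['mount'])); Rc=M[:3,:3]; t=M[:3,3]
    np.savez('pics/%s.npz'%fn,K=K,R=Rc,t=t)
    return f
def px2w(fn,u,v,z):
    d=np.load('pics/%s.npz'%fn); c=-d['R'].T@d['t']
    r=d['R'].T@np.linalg.inv(d['K'])@np.array([u,v,1.]); return c+r*(z-c[2])/r[2]
def w2px(fn,p):
    d=np.load('pics/%s.npz'%fn); q=d['K']@(d['R']@np.array(p,float)+d['t']); return q[:2]/q[2]
E
python3 - <<'E'
from h import *
for n in('scene','top'):
    f=grab(n,n+'0'); print(n,f['fovy'],f['cx'],f['cy'],-np.load('pics/%s0.npz'%n)['R'].T@np.load('pics/%s0.npz'%n)['t'])
a=[cv2.imread('pics/%s0.png'%n) for n in('top','scene')]
cv2.imwrite('pics/a.png',cv2.resize(a[0],(800,600),interpolation=cv2.INTER_CUBIC))
cv2.imwrite('pics/b.png',cv2.resize(a[1],(800,600),interpolation=cv2.INTER_CUBIC))
print(bot.observe())
E
```

```text
pics
scene 53.572161438921235 253.96055272289578 189.94809613962994 [0.86743945 0.36930774 0.96915288]
top 44.90222666480844 251.81394075060717 197.44481409764117 [ 0.42604462 -0.0205246   1.34631012]
{'clock': 0.1, 'qpos': array([-1.32716784,  0.52195511, -0.03633029,  1.59993492,  0.02122239,
        1.02109909, -0.11280978]), 'qd': array([ 0.0013451 , -0.00283505, -0.00017789, -0.0029445 ,  0.00098451,
        0.00091895, -0.00086158]), 'joint_efforts': array([ 2.45535914e-03, -9.28487349e+01,  1.98313482e+00, -3.70532262e+01,
        1.80569594e-02,  5.42469352e-03, -1.63348614e-05]), 'position': array([0.19288407, 0.59418219, 0.23078858]), 'tool_rot': array([-3.14058564e+00,  8.78876931e-05,  2.82775735e+00]), 'force': array([0.82111048, 0.95749938, 0.49677183]), 'moment': array([ 0.02036417, -0.01895436, -0.01666676]), 'finger_force': 0.0, 'grip_width': 0.08520590726822}
```

View pics/a.png

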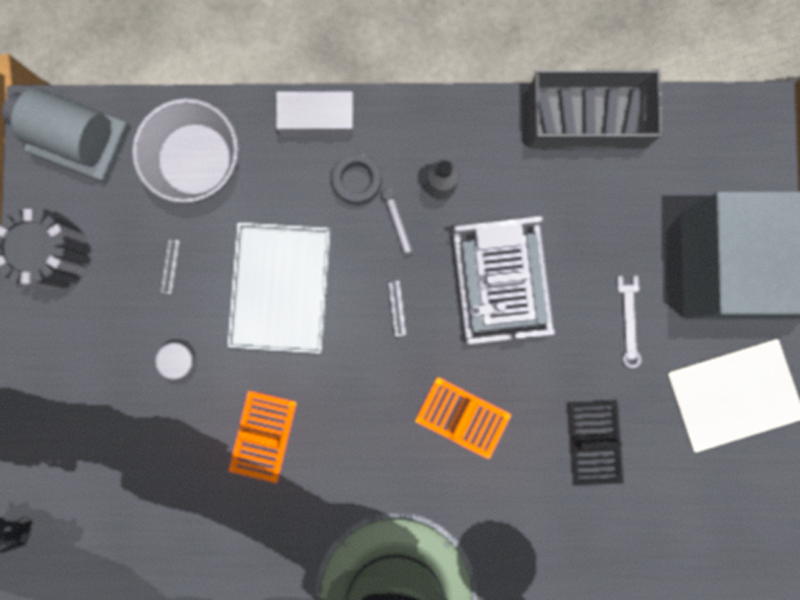

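View pics/b.png

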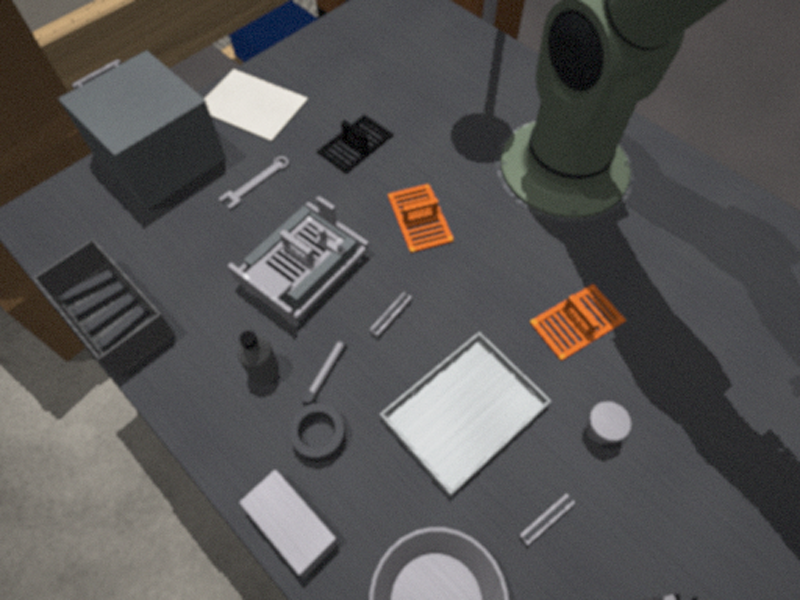

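The top view shows the box at about (503,280), with the lip at its far end and the stop at its near end. The tray is at about (279,287), both in the 800-wide picture. I'll enlarge the box in both views.

```bash
python3 - <<'E'
import cv2,numpy as np
a=cv2.imread('pics/top0.png')[130:230,275:365]; b=cv2.imread('pics/scene0.png')[115:215,140:240]
a=cv2.resize(a,None,fx=5.9,fy=5.9,interpolation=cv2.INTER_CUBIC)
cv2.imwrite('pics/c.png',a)
E
```

```text
(no output)
```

View pics/c.png

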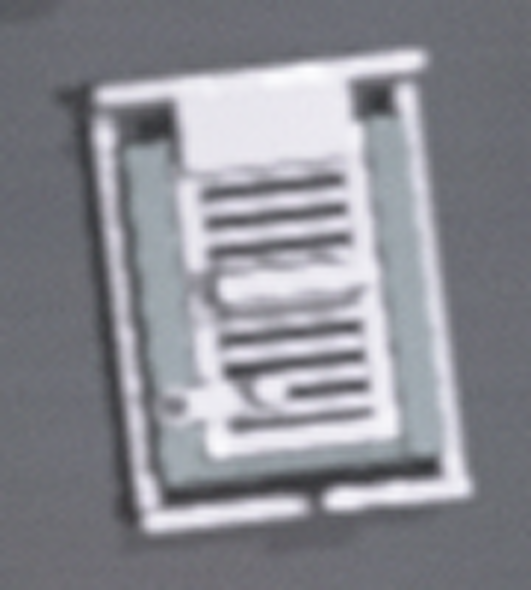

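The box's wall-top corners show at crop (125,143), (398,118), (440,460) and (165,485). The pivot is at (175,405) and the bar at (290,283). I'll fit the box and tray poses from these.

```bash
cat >> h.py <<'E'
def fit(P,Q): # 2D rigid P->Q
    P=np.array(P,float);Q=np.array(Q,float)[:,:2];p=P-P.mean(0);q=Q-Q.mean(0)
    a=np.arctan2((p[:,0]*q[:,1]-p[:,1]*q[:,0]).sum(),(p*q).sum());c,s=np.cos(a),np.sin(a)
    M=np.array([[c,-s],[s,c]]);t=Q.mean(0)-M@P.mean(0);return a,t,Q-(P@M.T+t)
E
python3 - <<'E'
from h import *
C=lambda u,v,z:px2w('top0',275+(u+.5)/5.9-.5,130+(v+.5)/5.9-.5,z)
Q=[C(125,143,.062),C(398,118,.062),C(440,460,.062),C(165,485,.062)]
a,t,r=fit([[.08,.067],[.08,-.067],[-.08,-.067],[-.08,.067]],Q);print('box',a,t,r.round(4).tolist())
M=np.array([[np.cos(a),-np.sin(a)],[np.sin(a),np.cos(a)]])
for n,u,v,z in [('pivot',175,405,.068),('bar',290,283,.096),('pin?',270,390,.098),('scr',208,455,.056),('scr',397,437,.056),('lipedge',182,170,.067),('lipedge',352,152,.067),('stopTop',325,490,.09)]:
    w=C(u,v,z); print(n,w.round(4),'box',(M.T@(w[:2]-t)*1e3).round(1))
D=lambda u,v:px2w('top0',(u+.5)/1.5625-.5,(v+.5)/1.5625-.5,.025)
a,t,r=fit([[.115,.085],[.115,-.085],[-.115,-.085],[-.115,.085]],[D(236,223),D(329,227),D(321,352),D(229,348)]);print('tray',a,t,r.round(4).tolist())
E
```

```text
box 0.10242365484178531 [ 0.56050877 -0.19268154] [[0.0021, -0.0017], [0.0001, 0.0031], [-0.002, 0.0018], [-0.0001, -0.0032]]
pivot [ 0.511  -0.1417  0.068 ] box [-44.   55.7]
bar [ 0.5651 -0.1919  0.096 ] box [4.7 0.3]
pin? [ 0.5159 -0.1821  0.098 ] box [-43.3  15.1]
scr [ 0.4883 -0.1582  0.056 ] box [-68.3  41.7]
scr [ 0.4968 -0.2469  0.056 ] box [-68.9 -47.4]
lipedge [ 0.6217 -0.1458  0.067 ] box [65.7 40.4]
lipedge [ 0.6301 -0.2255  0.067 ] box [ 65.9 -39.7]
stopTop [ 0.4707 -0.2078  0.09  ] box [-90.9  -5.9]
tray -0.046060793839217046 [0.55579875 0.21434643] [[0.0002, 0.001], [0.0002, -0.0013], [0.0002, 0.0009], [-0.0006, -0.0006]]
```

The pivot and screen readings put the box origin near (0.566, -0.194) at a yaw of 0.10. The lip edge is at about box x = +60, roughly a +7 setting. I'll set off towards the pin, turning so that tool y lies along box y.

{"api": "jog_arm", "payload": {"motion": [[-1, 0, 0, -0.87, 0.45], [-1, 0, 0, -0.87, 0.45], [-1, 0, 0, -0.87, 0.45], [-1, 0, 0, -0.87, 0.45], [-1, 0, 0, -0.86, 0.45], [-1, 0, 0, -0.86, 0.45], [-0.1, -1, 0, 0, 0.45], [-0.1, -1, 0, 0, 0.45], [-0.1, -1, 0, 0, 0.45], [-0.1, -1, 0, 0, 0.45], [-0.1, -1, 0, 0, 0.45], [-0.1, -1, 0, 0, 0.45]]}}

```text
clock: 1.3
position: [0.4062, 0.3909, 0.231]
tool_rot: [-3.141, -0.0, -3.039]
force: [0.5, 0.3, -0.4]
grip_width: 0.0383
finger_force: 0.0
```

{"api": "jog_arm", "payload": {"motion": [[-0.1, -1, 0, 0, 0.45], [-0.1, -1, 0, 0, 0.45], [-0.1, -1, 0, 0, 0.45], [-0.1, -1, 0, 0, 0.45], [-0.1, -1, 0, 0, 0.45], [-0.1, -1, 0, 0, 0.45], [-0.1, -1, 0, 0, 0.45], [-0.1, -1, 0, 0, 0.45], [-0.1, -1, 0, 0, 0.45], [-0.1, -1, 0, 0, 0.45], [-0.1, -1, 0, 0, 0.45], [-0.1, -1, 0, 0, 0.45]]}}

```text
clock: 2.5
position: [0.4787, 0.0366, 0.2312]
tool_rot: [-3.142, -0.0, -3.039]
force: [0.4, 0.7, -0.8]
grip_width: 0.0382
finger_force: 0.0
```

{"api": "jog_arm", "payload": {"motion": [[-0.06, -1, 0, 0, 0.45], [-0.06, -1, 0, 0, 0.45], [-0.06, -1, 0, 0, 0.45], [-0.06, -1, 0, 0, 0.45], [-0.06, -1, 0, 0, 0.45], [-0.06, -1, 0, 0, 0.45], [-0.06, -1, 0, 0, 0.45], [0, -0.2, 0, 0, 0.45], [0, 0, 0, 0, 0.45]]}}

```text
clock: 3.4
position: [0.513, -0.1765, 0.2309]
tool_rot: [3.142, -0.001, -3.041]
force: [0.4, 0.3, -0.3]
grip_width: 0.0383
finger_force: 0.0
```

```bash
python3 - <<'E'
from h import *
f=grab('wrist','w1'); a=f['pixels'][:,:,::-1]; cv2.imwrite('pics/w1v.png',cv2.resize(a,(800,600),interpolation=cv2.INTER_CUBIC))
s=bot.observe();print(s['position'],s['tool_rot'],np.array(f['mount']).round(3).tolist(),w2px('w1',[.5148,-.1808,.098])*1.5625)
E
```

```text
[ 0.51308659 -0.17530083  0.23101418] [ 3.14113818e+00 -5.43721957e-04 -3.03969857e+00] [[-0.0, -0.952, -0.306, 0.08], [1.0, -0.0, 0.0, 0.0], [-0.001, -0.306, 0.952, -0.143], [0.0, 0.0, 0.0, 1.0]] [389.83783151 292.05357732]
```

View pics/w1v.png

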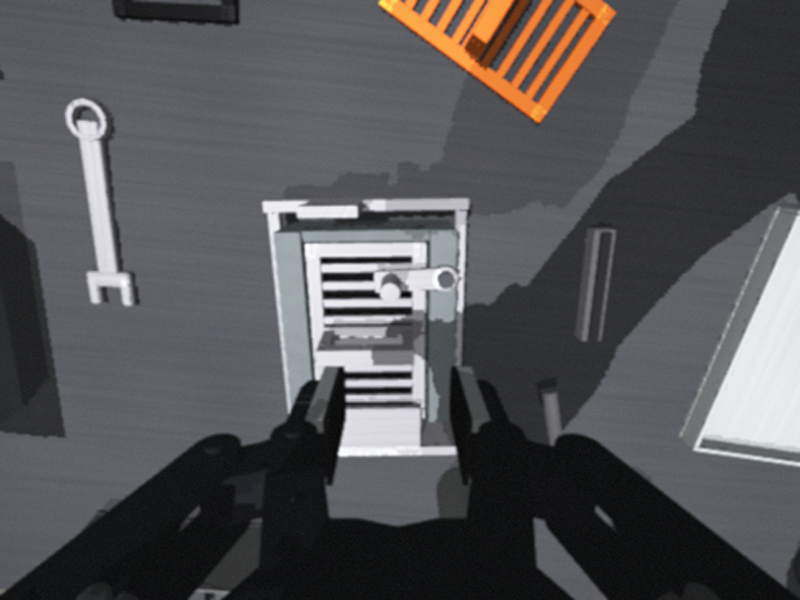

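The wrist view shows the pin top at about (391,291) against a prediction of (390,292), so the pose is confirmed. The pivot is at (445,278), the bar spans about (318..413, 342), and the lip edge is hidden partly by the fingers at v≈407.

```bash
python3 - <<'E'
from h import *
a=-3.0398+np.pi; M=np.array([[np.cos(a),-np.sin(a)],[np.sin(a),np.cos(a)]]); t=np.array([.5663,-.1936])
print('a',a)
C=lambda u,v,z:px2w('w1',(u+.5)/1.5625-.5,(v+.5)/1.5625-.5,z)
for n,u,v,z in [('pin',391,291,.098),('pivot',445,278,.068),('barL',413,342,.096),('barR',318,342,.096),('scr',306,243,.056),('scr',427,243,.056),('wall',276,234,.062),('wall',459,232,.062),('lip',343,407,.067),('lip',420,406,.067),('stop top',298,211,.09),('stop top',359,210,.09)]:
    w=C(u,v,z); print(n,w.round(4),'box',(M.T@(w[:2]-t)*1e3).round(1))
E
```

```text
a 0.10179265358979306
pin [ 0.5138 -0.1803  0.098 ] box [-50.9  18.6]
pivot [ 0.5087 -0.1414  0.068 ] box [-52.   57.8]
barL [ 0.5498 -0.1614  0.096 ] box [-13.1  33.7]
barR [ 0.5565 -0.2276  0.096 ] box [-13.2 -32.8]
scr [ 0.4953 -0.2462  0.056 ] box [-75.9 -45.1]
scr [ 0.4863 -0.1566  0.056 ] box [-75.8  44.9]
wall [ 0.4898 -0.2669  0.062 ] box [-83.6 -65.1]
wall [ 0.475 -0.135  0.062] box [-84.8  67.5]
lip [ 0.6245 -0.2093  0.067 ] box [ 56.3 -21.5]
lip [ 0.6173 -0.1471  0.067 ] box [55.5 41.1]
stop top [ 0.4683 -0.2455  0.09  ] box [-102.7  -41.7]
stop top [ 0.4637 -0.2061  0.09  ] box [-103.3   -2. ]
```

{"api": "jog_arm", "payload": {"motion": [[-0.02, -0.18, 0.8, 0, 0.4], [0, 0, 1, 0, 0.4], [0, 0, 1, 0, 0.4], [0, 0, 1, 0, 0.4], [0, 0, 0.8, 0, 0.4], [0, 0, 0.6, 0, 0.4], [0, 0, 0, 0, 0.4]]}}

```text
clock: 4.15
position: [0.5133, -0.1792, 0.0734]
tool_rot: [3.14, -0.003, -3.038]
force: [0.1, -0.6, 0.4]
grip_width: 0.0344
finger_force: 0.0
```

{"api": "jog_arm", "payload": {"motion": [[0, 0, 0, 0, 0.1], [0, 0, 0, 0, 0.1], [0, 0, 0, 0, 0.1], [0, 0, 0, 0, 0.1]], "newtons": 20}}

```text
clock: 4.55
position: [0.5151, -0.1814, 0.0763]
tool_rot: [-3.141, 0.002, -3.04]
force: [1.3, -4.3, 1.8]
grip_width: 0.0128
finger_force: 23.0
```

{"api": "jog_arm", "payload": {"motion": [[0.2, 0.015, 0, 0, 0.1], [0.195, 0.045, 0, 0, 0.1], [0.185, 0.075, 0, 0, 0.1], [0.175, 0.1, 0, 0, 0.1], [0.155, 0.125, 0, 0, 0.1], [0.135, 0.145, 0, 0, 0.1], [0.11, 0.165, 0, 0, 0.1], [0.085, 0.18, 0, 0, 0.1], [0.06, 0.19, 0, 0, 0.1], [0.03, 0.2, 0, 0, 0.1], [0, 0.2, 0, 0, 0.1], [0, 0, 0, 0, 0.1]]}}

```text
clock: 5.75
position: [0.4685, -0.1416, 0.0756]
tool_rot: [3.141, -0.003, -3.039]
force: [-10.5, 0.9, 9.1]
grip_width: 0.0129
finger_force: 24.0
```

{"api": "jog_arm", "payload": {"motion": [[0, 0, 0, 0, 0.45], [0, 0, 0, 0, 0.45], [0, 0, 0, 0, 0.45], [0, 0, -1, 0, 0.45], [0, 0, -1, 0, 0.45], [0, 0, -1, 0, 1], [-1, -0.5, -0.5, 0, 1], [-0.5, -0.5, 0, 0, 1], [0, 0, 0, 0, 1]]}}

```text
clock: 6.65
position: [0.5201, -0.1687, 0.1808]
tool_rot: [-3.141, 0.002, -3.04]
force: [-1.1, 0.8, -0.6]
grip_width: 0.0855
finger_force: 0.0
```

```bash
python3 - <<'E'
from h import *
f=grab('wrist','w2'); a=f['pixels'][:,:,::-1]
cv2.imwrite('pics/w2v.png',cv2.resize(a,(800,600),interpolation=cv2.INTER_CUBIC))
s=bot.observe();print(s['position'],s['tool_rot'])
E
```

```text
[ 0.51858493 -0.16785288  0.18024896] [-3.14138372e+00  3.08933507e-04 -3.04008887e+00]
```

View pics/w2v.png

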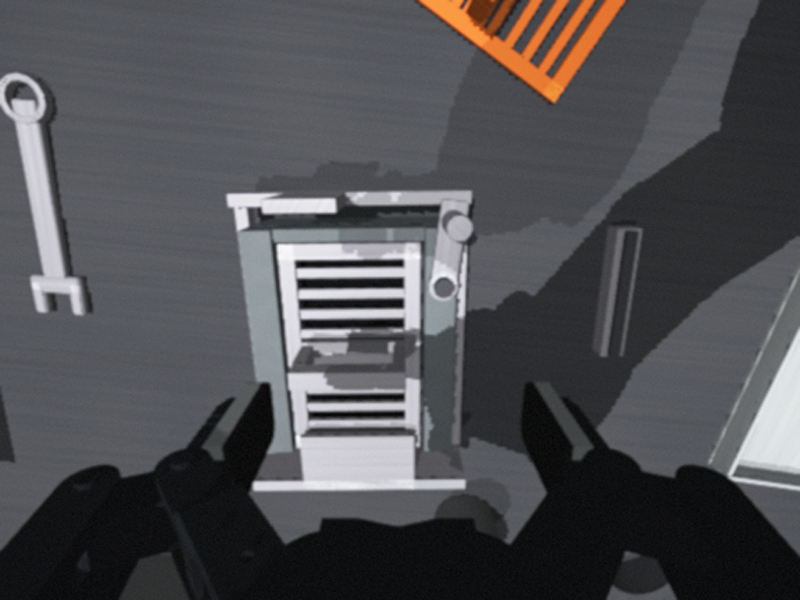

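The tab is turned aside, with its pin at (460,222) and pivot at (443,287). The bar top shows at about (291..419, 378), the screen's tab-end edge at v≈244, and the lip edge at v≈434.

```bash
python3 - <<'E'
from h import *
a=.1018; M=np.array([[np.cos(a),-np.sin(a)],[np.sin(a),np.cos(a)]]); t=np.array([.5655,-.1933])
C=lambda u,v,z:px2w('w2',(u+.5)/1.5625-.5,(v+.5)/1.5625-.5,z)
for n,u,v,z in [('pin',460,222,.098),('pivot',443,287,.068),('barL',420,378,.096),('barR',291,378,.096),('bar upper edge',355,365,.096),('bar lower edge',355,389,.096),('scr',277,244,.056),('scr',421,244,.056),('lip',303,434,.067),('lip',414,434,.067),('stop top',263,209,.09),('stop top',338,208,.09)]:
    w=C(u,v,z); print(n,w.round(4),'box',(M.T@(w[:2]-t)*1e3).round(1))
s=bot.observe();T=R.from_euler('xyz',s['tool_rot']).as_matrix()
print(T.T@(np.array([*t,.0])-[*s['position'][:2],0])/.03)
E
```

```text
pin [ 0.4657 -0.1412  0.098 ] box [-94.  62.]
pivot [ 0.5096 -0.1412  0.068 ] box [-50.4  57.5]
barL [ 0.5587 -0.1511  0.096 ] box [-2.5 42.7]
barR [ 0.5664 -0.2269  0.096 ] box [ -2.5 -33.5]
bar upper edge [ 0.5542 -0.1899  0.096 ] box [-10.9   4.6]
bar lower edge [ 0.5699 -0.1888  0.096 ] box [4.8 4.1]
scr [ 0.4956 -0.2469  0.056 ] box [-75.  -46.2]
scr [ 0.4864 -0.157   0.056 ] box [-75.   44.2]
lip [ 0.6252 -0.2239  0.067 ] box [ 56.3 -36.5]
lip [ 0.6174 -0.1469  0.067 ] box [56.3 40.9]
stop top [ 0.4704 -0.2457  0.09  ] box [-99.9 -42.4]
stop top [ 0.4659 -0.2058  0.09  ] box [-100.4   -2.3]
[-1.46983499e+00 -1.00233414e+00  6.63501311e-04]
```

{"api": "jog_arm", "payload": {"motion": [[-0.75, -0.5, 0, 0, 1], [-0.71, -0.5, 0, 0, 1], [0, 0, 1, 0, 1], [0, 0, 1, 0, 1], [0, 0, 0.8, 0, 1], [0, 0, 0.6, 0, 1], [0, 0, 0.4, 0, 1], [0, 0, 0, 0, 1], [0, 0, 0, 0, 1]]}}

```text
clock: 7.6
position: [0.5648, -0.1927, 0.0668]
tool_rot: [-3.142, 0.0, -3.039]
force: [0.4, -0.3, -0.7]
grip_width: 0.0855
finger_force: 0.0
```

{"api": "jog_arm", "payload": {"motion": [[0, 0, 0, 0, 0.9], [0, 0, 0, 0, 0.86], [0, 0, 0, 0, 0.82], [0, 0, 0, 0, 0.78], [0, 0, 0, 0, 0.7], [0, 0, 0, 0, 0.7], [0, 0, 0, 0, 0.7]], "newtons": 25}}

```text
clock: 8.3
position: [0.5654, -0.1937, 0.0674]
tool_rot: [-3.14, 0.002, -3.04]
force: [-1.7, -4.5, 10.5]
grip_width: 0.0696
finger_force: 26.2
```

{"api": "jog_arm", "payload": {"motion": [[0, 0, -0.07, 0, 0.7], [0, 0, -0.07, 0, 0.7], [0, 0, -0.07, 0, 0.7], [0, 0, 0, 0, 0.7]], "newtons": 25}}

```text
clock: 8.7
position: [0.5648, -0.1926, 0.0727]
tool_rot: [3.141, -0.0, -3.039]
force: [0.2, -0.2, -5.8]
grip_width: 0.0694
finger_force: 30.8
```

{"api": "jog_arm", "payload": {"motion": [[0, 0, -0.05, 0, 0.7], [0, 0, -0.05, 0, 0.7], [0, 0, -0.05, 0, 0.7], [0, 0, 0, 0, 0.7]]}}

```text
clock: 9.1
position: [0.5649, -0.1925, 0.0771]
tool_rot: [3.141, 0.0, -3.039]
force: [4.9, 1.2, -13.2]
grip_width: 0.0691
finger_force: 32.5
```

{"api": "jog_arm", "payload": {"motion": [[0, 0, -0.04, 0, 0.7], [0, 0, -0.04, 0, 0.7], [0, 0, -0.04, 0, 0.7], [0, 0, 0, 0, 0.7]], "newtons": 20}}

```text
clock: 9.5
position: [0.5648, -0.1927, 0.0808]
tool_rot: [3.142, -0.0, -3.039]
force: [3.9, 1.4, -12.3]
grip_width: 0.069
finger_force: 32.0
```

```bash
python3 - <<'E'
from h import *
f=grab('scene','s2'); g=grab('wrist','w3')
a=cv2.resize(f['pixels'][105:215,130:250,::-1],(600,550),interpolation=cv2.INTER_CUBIC)
b=g['pixels'][100:330,130:330,::-1]
b=cv2.resize(b,None,fx=2.6,fy=2.6,interpolation=cv2.INTER_CUBIC)
cv2.imwrite('pics/w3v.png',b)
s=bot.observe();print(s['position'],s['force'],s['moment'])
E
```

```text
[ 0.56470821 -0.19272963  0.0807154 ] [  3.3571917    0.87651416 -11.12277539] [ 0.33302747 -0.43738239  0.02415409]
```

View pics/w3v.png

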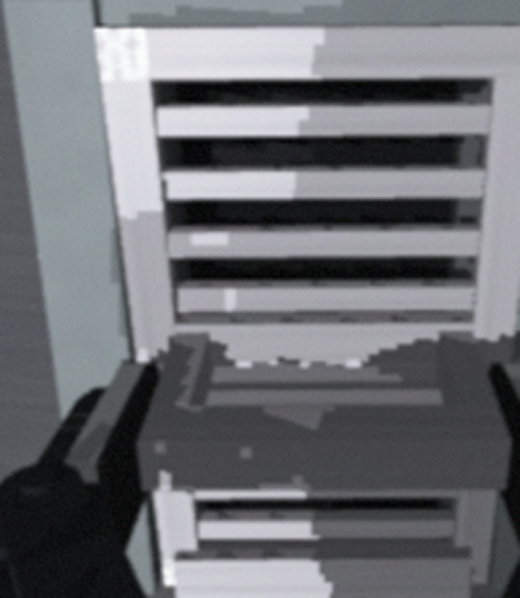

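```bash
cat >> h.py <<'E'
A=.1018; MB=np.array([[np.cos(A),-np.sin(A),0],[np.sin(A),np.cos(A),0],[0,0,1]])
def scr(bar,th,p): # p in screen frame rel bar centre (m); th rad, tab end (-x) up
    c,s=np.cos(th),np.sin(th); return np.array(bar)+MB@np.array([c*p[0]-s*p[2],p[1],-(-0)+s*-p[0]*1+c*p[2]])
E
python3 - <<'E'
from h import *
s=bot.observe()['position']
for dz in(0,-.003,-.006):
  bar=[s[0],s[1],s[2]+.0226+dz]
  for th in (0,4,6,8,10):
    q=[w2px('w3',scr(bar,np.radians(th),p)) for p in([-.075,-.045,-.034],[-.075,.045,-.034],[-.006,-.035,.006])]
    print(dz,th,[((x-[130,100])*2.6).round() for x in q])
E
```

```text
0 0 [array([105.,  38.]), array([538.,  38.]), array([131., 434.])]
0 4 [array([99., 52.]), array([544.,  52.]), array([131., 434.])]
0 6 [array([95., 60.]), array([548.,  60.]), array([130., 433.])]
0 8 [array([92., 69.]), array([551.,  69.]), array([130., 433.])]
0 10 [array([88., 78.]), array([555.,  78.]), array([130., 433.])]
-0.003 0 [array([109.,  37.]), array([534.,  38.]), array([135., 426.])]
-0.003 4 [array([103.,  51.]), array([540.,  51.]), array([135., 425.])]
-0.003 6 [array([100.,  59.]), array([543.,  59.]), array([134., 425.])]
-0.003 8 [array([96., 68.]), array([547.,  68.]), array([134., 424.])]
-0.003 10 [array([93., 77.]), array([550.,  77.]), array([134., 424.])]
-0.006 0 [array([113.,  37.]), array([530.,  37.]), array([139., 417.])]
-0.006 4 [array([107.,  50.]), array([536.,  51.]), array([139., 416.])]
-0.006 6 [array([104.,  58.]), array([539.,  58.]), array([138., 416.])]
-0.006 8 [array([101.,  67.]), array([542.,  67.]), array([138., 416.])]
-0.006 10 [array([98., 76.]), array([545.,  76.]), array([138., 415.])]
```

```bash
sed -i 's/c\*p\[0\]-s\*p\[2\]/c*p[0]+s*p[2]/' h.py
python3 - <<'E'
from h import *
s=bot.observe()['position']
for dz in(0,-.004):
  bar=[s[0],s[1],s[2]+.0226+dz]
  for th in (0,3,6,9,12):
    q=[w2px('w3',scr(bar,np.radians(th),p)) for p in([-.075,-.045,-.034],[-.075+.0,.045,-.034],[-.006,-.035,.006],[.006,-.035,.006])]
    print(dz,th,[((x-[130,100])*2.6).round() for x in q])
E
```

```text
0 0 [array([105.,  38.]), array([538.,  38.]), array([131., 434.]), array([137., 490.])]
0 3 [array([99., 30.]), array([544.,  30.]), array([131., 437.]), array([137., 490.])]
0 6 [array([92., 23.]), array([551.,  23.]), array([131., 439.]), array([138., 490.])]
0 9 [array([85., 16.]), array([558.,  16.]), array([131., 442.]), array([138., 490.])]
0 12 [array([77., 10.]), array([566.,  10.]), array([130., 444.]), array([139., 490.])]
-0.004 0 [array([111.,  37.]), array([533.,  37.]), array([137., 423.]), array([142., 477.])]
-0.004 3 [array([104.,  29.]), array([539.,  30.]), array([136., 425.]), array([142., 477.])]
-0.004 6 [array([98., 22.]), array([545.,  22.]), array([136., 427.]), array([143., 477.])]
-0.004 9 [array([91., 16.]), array([552.,  16.]), array([136., 430.]), array([143., 477.])]
-0.004 12 [array([84., 10.]), array([559.,  10.]), array([136., 432.]), array([144., 477.])]
```

The tab-end edge is at crop (97,28) and the bar edge at (139,437). That means a tilt of about 4–5° with no slip of the bar, so the screen is pivoting in the pads. I'll lift a little more, then draw back.

{"api": "jog_arm", "payload": {"motion": [[0, 0, -0.05, 0, 0.7], [0, 0, -0.05, 0, 0.7], [0, 0, 0, 0, 0.7]]}}

```text
clock: 9.9
position: [0.5647, -0.1929, 0.0839]
tool_rot: [-3.142, -0.0, -3.04]
force: [3.2, 1.2, -12.8]
grip_width: 0.0697
finger_force: 31.7
```

{"api": "jog_arm", "payload": {"motion": [[0.07, 0, 0, 0, 0.7], [0.07, 0, 0, 0, 0.7], [0.07, 0, 0, 0, 0.7], [0.07, 0, 0, 0, 0.7], [0.07, 0, 0, 0, 0.7], [0.07, 0, 0, 0, 0.7], [0, 0, 0, 0, 0.7]]}}

```text
clock: 10.6
position: [0.5519, -0.1942, 0.0838]
tool_rot: [-3.142, -0.0, -3.04]
force: [-0.7, -0.2, -5.4]
grip_width: 0.0692
finger_force: 32.5
```

{"api": "jog_arm", "payload": {"motion": [[0.06, 0, 0, 0, 0.7], [0.06, 0, 0, 0, 0.7], [0.06, 0, 0, 0, 0.7], [0.06, 0, 0, 0, 0.7], [0, 0, 0, 0, 0.7]]}}

```text
clock: 11.1
position: [0.5464, -0.1946, 0.0843]
tool_rot: [-3.141, 0.003, -3.039]
force: [5.9, 1.2, -3.3]
grip_width: 0.0694
finger_force: 32.6
```

{"api": "jog_arm", "payload": {"motion": [[0.04, 0, 0, 0, 0.7], [0.04, 0, 0, 0, 0.7], [0, 0, 0, 0, 0.7]]}}

```text
clock: 11.4
position: [0.5461, -0.1945, 0.0849]
tool_rot: [-3.14, 0.007, -3.038]
force: [14.6, 1.9, -1.9]
grip_width: 0.0694
finger_force: 32.8
```

The screen met the stop after about 18.6 mm of bar travel plus the tilt offset, which agrees with the estimate. I'll relieve the contact and lift.

{"api": "jog_arm", "payload": {"motion": [[-0.07, 0, 0, 0, 0.7], [-0.07, 0, 0, 0, 0.7], [0, 0, 0, 0, 0.7]]}}

```text
clock: 11.7
position: [0.5467, -0.1946, 0.0836]
tool_rot: [3.141, -0.0, -3.039]
force: [0.6, 0.2, -4.5]
grip_width: 0.0686
finger_force: 32.5
```

{"api": "jog_arm", "payload": {"motion": [[0, 0, -0.1, 0, 0.7], [0, 0, -0.1, 0, 0.7], [0, 0, -0.1, 0, 0.7], [0, 0, -0.1, 0, 0.7], [0, 0, -0.1, 0, 0.7], [0, 0, 0, 0, 0.7]]}}

```text
clock: 12.3
position: [0.547, -0.1947, 0.0992]
tool_rot: [-3.141, 0.0, -3.04]
force: [0.3, -0.3, -4.8]
grip_width: 0.069
finger_force: 32.5
```

{"api": "jog_arm", "payload": {"motion": [[0, 0, -0.2, 0, 0.7], [0, 0, -0.4, 0, 0.7], [0, 0, -0.5, 0, 0.7], [0, 0, -0.5, 0, 0.7], [0, 0, -0.5, 0, 0.7], [0, 0, -0.5, 0, 0.7], [0, 0, -0.5, 0, 0.7], [0, 0, -0.4, 0, 0.7], [0, 0, -0.2, 0, 0.7], [0, 0.2, 0, 0, 0.7], [-0.05, 0.4, 0, 0, 0.7], [-0.08, 0.6, 0, 0, 0.7]]}}

```text
clock: 13.5
position: [0.5466, -0.1577, 0.209]
tool_rot: [3.141, -0.001, -3.04]
force: [-0.0, -0.4, -4.9]
grip_width: 0.0692
finger_force: 32.5
```

{"api": "jog_arm", "payload": {"motion": [[-0.1, 0.8, 0, 0, 0.7], [-0.1, 0.8, 0, 0, 0.7], [-0.1, 0.8, 0, 0, 0.7], [-0.1, 0.8, 0, 0, 0.7], [-0.1, 0.8, 0, 0, 0.7], [-0.1, 0.8, 0, 0, 0.7], [-0.1, 0.8, 0, 0, 0.7], [-0.1, 0.8, 0, 0, 0.7], [-0.1, 0.8, 0, 0, 0.7], [-0.1, 0.8, 0, 0, 0.7], [-0.1, 0.8, 0, 0, 0.7], [-0.1, 0.8, 0, 0, 0.7]]}}

```text
clock: 14.7
position: [0.5526, 0.1337, 0.2089]
tool_rot: [-3.142, -0.001, -3.039]
force: [1.1, -0.8, -5.4]
grip_width: 0.0695
finger_force: 32.5
```

{"api": "jog_arm", "payload": {"motion": [[-0.1, 0.8, 0, 0, 0.7], [-0.08, 0.6, 0, 0, 0.7], [-0.05, 0.5, 0, 0, 0.7], [0, 0.3, 0, 0, 0.7], [0, 0.15, 0, 0, 0.7], [0, 0, 0, 0.35, 0.7], [0, 0, 0, 0.5, 0.7], [0, 0, 0, 0.5, 0.7], [0, 0, 0, 0.5, 0.7], [0, 0, 0, 0, 0.7]]}}

```text
clock: 15.7
position: [0.5534, 0.2016, 0.2098]
tool_rot: [-3.141, 0.0, 3.093]
force: [0.6, 0.3, -5.1]
grip_width: 0.0692
finger_force: 32.5
```

```bash
python3 - <<'E'
from h import *
f=grab('scene','s4'); g=grab('wrist','w4')
a=cv2.resize(f['pixels'][:,:,::-1],(800,600),interpolation=cv2.INTER_CUBIC)
cv2.imwrite('pics/s4v.png',a)
s=bot.observe();print(s['position'],s['tool_rot'],s['force'])
E
```

```text
[0.55331463 0.20193232 0.20976347] [-3.14133452e+00  1.16420822e-04  3.09542940e+00] [-0.73539021 -0.32114175 -6.32173292]
```

View pics/s4v.png

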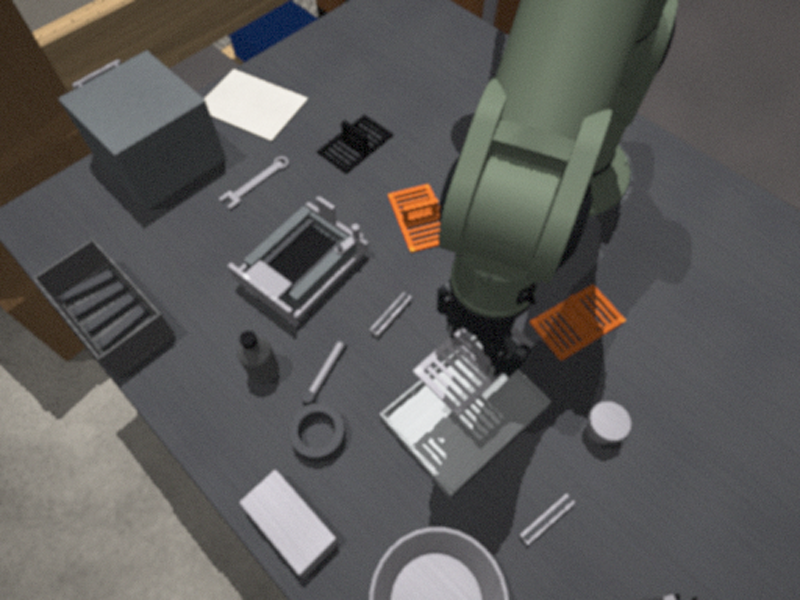

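The box is empty with the tab aside at (355,235). The screen hangs over the tray at about (455,365), slightly tilted and intact. Now I'll lower it.

{"api": "jog_arm", "payload": {"motion": [[-0.04, 0.2, 0.2, 0, 0.7], [-0.03, 0.22, 0.5, 0, 0.7], [0, 0, 0.6, 0, 0.7], [0, 0, 0.6, 0, 0.7], [0, 0, 0.6, 0, 0.7], [0, 0, 0.6, 0, 0.7], [0, 0, 0.6, 0, 0.7], [0, 0, 0.6, 0, 0.7], [0, 0, 0.6, 0, 0.7], [0, 0, 0.4, 0, 0.7], [0, 0, 0.2, 0, 0.7], [0, 0, 0, 0, 0.7]]}}

```text
clock: 17.0
position: [0.5555, 0.2151, 0.0438]
tool_rot: [-3.141, -0.001, 3.096]
force: [-0.4, 0.3, -5.0]
grip_width: 0.0692
finger_force: 32.4
```

{"api": "jog_arm", "payload": {"motion": [[0, 0, 0.08, 0, 0.7], [0, 0, 0.08, 0, 0.7], [0, 0, 0.08, 0, 0.7], [0, 0, 0.08, 0, 0.7], [0, 0, 0.06, 0, 0.7], [0, 0, 0, 0, 0.7]]}}

```text
clock: 17.6
position: [0.5558, 0.2151, 0.0331]
tool_rot: [-3.141, -0.0, 3.096]
force: [-0.4, 0.1, -5.4]
grip_width: 0.0693
finger_force: 32.5
```

{"api": "jog_arm", "payload": {"motion": [[0, 0, 0.06, 0, 0.7], [0, 0, 0.06, 0, 0.7], [0, 0, 0.06, 0, 0.7], [0, 0, 0, 0, 0.7]]}}

```text
clock: 18.0
position: [0.5555, 0.2152, 0.0278]
tool_rot: [-3.142, -0.001, 3.096]
force: [-5.1, -0.6, 0.7]
grip_width: 0.0691
finger_force: 33.3
```

{"api": "jog_arm", "payload": {"motion": [[0, 0, 0.05, 0, 0.7], [0, 0, 0.05, 0, 0.7], [0, 0, 0, 0, 0.7]]}}

```text
clock: 18.3
position: [0.5557, 0.2152, 0.0248]
tool_rot: [3.142, -0.0, 3.096]
force: [-4.8, 1.3, 0.6]
grip_width: 0.0693
finger_force: 33.3
```

{"api": "jog_arm", "payload": {"motion": [[0, 0, 0.05, 0, 0.7], [0, 0, 0.04, 0, 0.7], [0, 0, 0, 0, 0.7]]}}

```text
clock: 18.6
position: [0.5559, 0.2152, 0.0222]
tool_rot: [3.142, -0.0, 3.096]
force: [-4.7, 0.5, 2.3]
grip_width: 0.0689
finger_force: 33.6
```

{"api": "jog_arm", "payload": {"motion": [[0, 0, 0.03, 0, 0.7], [0, 0, 0.02, 0, 0.7], [0, 0, 0, 0, 0.7]]}}

```text
clock: 18.9
position: [0.556, 0.2152, 0.022]
tool_rot: [3.141, 0.0, 3.096]
force: [-13.8, -2.6, 29.9]
grip_width: 0.0691
finger_force: 36.5
```

The screen has bottomed out flat. I'll ease the load and release.

{"api": "jog_arm", "payload": {"motion": [[0, 0, -0.04, 0, 0.7], [0, 0, 0, 0, 0.84], [0, 0, 0, 0, 0.9], [0, 0, 0, 0, 1], [0, 0, 0, 0, 1], [0, 0, 0, 0, 1]]}}

```text
clock: 19.5
position: [0.5559, 0.215, 0.0218]
tool_rot: [-3.141, -0.0, 3.096]
force: [-0.1, -0.7, 0.3]
grip_width: 0.0853
finger_force: 0.0
```

{"api": "jog_arm", "payload": {"motion": [[0, 0, -0.1, 0, 1], [0, 0, -0.3, 0, 1], [0, 0, -0.5, 0, 1], [0, 0, -1, 0, 1], [0, 0, -1, 0, 1], [0, 0, -1, 0, 1], [0, 0, -1, 0, 1], [0, 0, -1, 0, 1], [0, 0, 0, 0, 1], [0, 0, 0, 0, 1]]}}

```text
clock: 20.5
position: [0.5561, 0.2152, 0.2004]
tool_rot: [3.141, 0.002, 3.096]
force: [0.8, -0.6, -0.6]
grip_width: 0.0854
finger_force: 0.0
```

```bash
python3 - <<'E'
from h import *
g=grab('wrist','w5');f=grab('top','t5')
cv2.imwrite('pics/w5v.png',cv2.resize(g['pixels'][:,:,::-1],(800,600),interpolation=cv2.INTER_CUBIC))
a=cv2.imread('pics/top0.png').astype(int);b=f['pixels'][:,:,::-1].astype(int)
s=bot.observe();print(s['position'],s['force'],s['clock'])
E
```

```text
[0.55547107 0.21494098 0.19869739] [-0.06928053  0.54887024  0.12825448] 20.6
```

View pics/w5v.png

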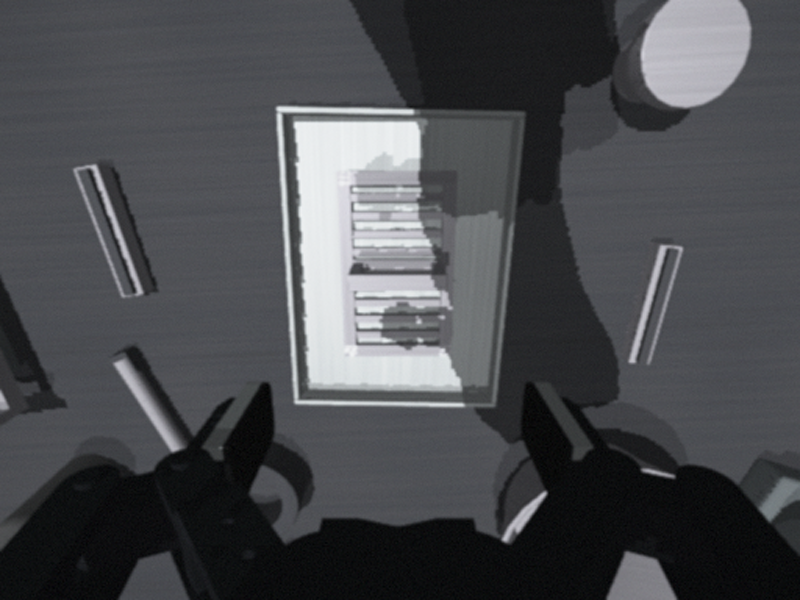

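The screen lies flat and centred in the tray, at about (340–455, 172–352), with its handle up. The gripper is clear and everything else is in place, so I'm handing in.

```bash
python3 -c "
from workcell import bot
print(bot.job_done())"
```

```text
the job is handed in; nothing more can be done
None
```

The job is handed in at about 20.6 s: the swing tab is turned aside, and the chip screen was drawn back to the stop, lifted out and set flat in the drip tray, handle up, with no bystander seen to have moved in the last pictures.

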